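# Shut and latch the fastener assortment case

## Task

The assortment case of screws and plugs has been left open on the counter. Push its lid down from the outside until it is fully shut, then push both of its front latches down and in until they lie flat against the front of the case, and move the hand clear. Push only, with the fingertips or the outside of the fingers: do not pinch the lid or reach under it, do not lift, tip or shove the case, and leave the other goods on the counter where they are.

Things in the scene. Friction and masses are not known exactly. Their poses are not given: they have to be found in the camera images.
- case: loose assortment case, 2.7 kg, 210 mm deep (x) by 310 wide (y); open black base 45 mm high, 12 compartments of fasteners; 57 mm high when shut. Origin: centre of the underside; x points from the front (latch side, towards the robot) to the hinge side, y left, z up. A fixed carrying loop, 90 mm wide, stands out 29 mm from the middle of the front at 24 mm height, between the latches.
- lid (a joint): angle (rad) of the lid about its hinge along the back of the case (parallel to the case's y): 0 = fully shut, 1.57 = upright, limit 1.75. Clear flat panel in a grey frame, 210 x 310 mm, 0.3 kg. The hinge is stiff: the lid stays at any angle where it is left; 2 to 7 N on its outer half pushes it down.
- lid_hinge (a point): middle of the lid's hinge axis: in the case frame at x = +108, y = 0, z = 45.5 mm
- lid_front (a point): middle of the lid's free (front) edge, on its outer face: 213 mm from the hinge in the plane of the lid. The flat outer face (the top when shut) runs 11.5 mm outside a plane through the hinge axis.
- lid_inside: inner panel of the lid (its underside when shut), 190 x 290 mm, 3 mm thick, inset 10 mm from every edge; not to be touched. Origin: centre of the panel.
- latch_left (a joint): angle (rad) of the left latch: 0 = closed, straight down along the case front; 1.57 = straight out in the plane of the lid; limit 1.8. A black flap on the lid's front edge at y = +100 mm in the case frame (the left one seen from the robot), 45 mm wide (along y), 4 mm thick, flat, 36 mm from pivot to free end. It stays where it is left; 2 N at its free end turns it.
- latch_left_pivot (a point): middle of the left latch's pivot (axis parallel to the case's y): with the lid shut it lies at x = -111, y = +100, z = 52 mm in the case frame
- latch_left_tip (a point): middle of the left latch's free end, 36 mm from the pivot
- latch_right (a joint): angle (rad) of the right latch: 0 = closed, 1.57 = sticking straight out, limit 1.8. A black flap on the lid's front edge at y = -100 mm in the case frame (the right one seen from the robot), 45 mm wide (along y), 4 mm thick, flat, 36 mm from pivot to free end. Same size and friction as the left one.
- latch_right_pivot (a point): middle of the right latch's pivot: with the lid shut it lies at x = -111, y = -100, z = 52 mm in the case frame
- latch_right_tip (a point): middle of the right latch's free end, 36 mm from the pivot
- screwdriver: screwdriver lying on the counter beside the case, 200 mm long along its x, handle to -x; a bystander; origin: near its middle, on the counter
- tape: roll of masking tape lying flat, 100 mm across, 25 mm high; a bystander; origin: centre of its underside
- tape_measure: closed tape measure standing upright in front of the case, 62 x 34 mm, about 67 mm high; a bystander; origin: centre of its underside
- screw_box: cardboard box of screws, 120 x 75 x 55 mm high; a bystander; origin: centre of its underside
- bulb_box: light bulb box, 62 x 62 x 115 mm high; a bystander; origin: centre of its underside
- disc_stack: stack of cutting discs lying flat, 125 mm across, 30 mm high; a bystander; origin: centre of its underside
- spray_can: upright can, 65 mm across, 170 mm high; a bystander; origin: centre of its underside

How it is judged:
On the way, in this order (a step that is already met when the one before it is completed fails the run):
1. the lid is pushed fully shut while both latches still stand open (value of joint lid below 0.03 rad and value of joint each of latch_left, latch_right above 0.5 rad), for 0.2 s.
2. both latches are pushed down flat against the front (value of joint lid below 0.03 rad and value of joint each of latch_left, latch_right below 0.12 rad), for 0.2 s.
At the end, for the whole second after the job is handed in: lid within 0.03 rad of shut, both latches within 0.12 rad of closed, the case standing level and still, less than 40 mm from where it began (all of step 2 and distance of case from where it was at the start of the episode below 0.04 m and angle between case's own z axis and vertical below 0.03 rad and linear speed of case below 0.01 m/s); the robot touches nothing.
It fails at once if the case was lifted or tipped (height (world z) of case above 0.012 m or angle between case's own z axis and vertical above 0.1 rad).
It fails at once if the case was shoved more than 40 mm (distance of case from where it was at the start of the episode above 0.04 m).
It fails at once if the inside of the lid was touched (lid pinched or reached under) (contact force between lid_inside and the fingers above 1 N).
It fails at once if other goods were moved, lifted or knocked over (distance of any of screwdriver, tape, tape_measure, screw_box, bulb_box, disc_stack, spray_can from where it was at the start of the episode above 0.03 m or angle between any of tape_measure, bulb_box, spray_can's own z axis and vertical above 0.4 rad).
It also fails if it takes over 64 s, if anything falls off the work surface, if the arm or the gripper's body presses on something with over 40 N, if the wrist force passes 120 N, or if a joint passes its speed limit or range.

## Robot

A 6-joint arm with a two-finger parallel gripper is mounted at the origin on the work surface. World frame = base frame: x ahead of the robot, y to its left, z up, the work surface at z = 0. Lengths are in m, angles in rad, forces in N, time in s.
With the tool pointing down it reaches from about 0.375 to 0.925 m from the base axis. Payload 5.7 kg.
Tool frame: the origin (TCP) lies at the very end of the fingers, on their centre line; the grasp point (between the pads) lies 19 mm behind it; z points along the fingers, y is the line along which they close (so a half turn about z gives the same grasp; the last joint's range is limited). The gripper opens to 85 mm and grips with 20 to 120 N. Pads are 22 mm wide; open, the fingers measure 114 mm over their backs; the gripper's body (76 mm by 85 mm) begins 54 mm behind the grasp point. The pads swing forward as they close: fully open they stand 13 mm farther back than shut.
Start: joints at [-1.312, 0.359, 1.51, -0, 1.272, -0.115], TCP at [0.219, -0.559, 0.231] pointing down, gripper open.
Joint ranges: [-2.97, 2.97], [-1.01, 2.36], [0.21, 2.38], [-0.96, 4.11], [0.2, 2.71], [-2.98, 2.98]. Speed limits (rad/s): [2.39, 2.39, 3.14, 3.14, 3.14, 3.14].

## Interface

Orientations are given as a rotation vector (axis times angle).
In Python, from rig import sensors, viewer, robot, spot_in, trace, mark_of gives the robot as it stands. The module is installed in compiled form; this text tells all that it offers.
- The arm moves only by the tool move_arm, never from a script. Its argument "commands" is a list of rows, each a list of 7 numbers: the shift along the tool's x, y, z in cm, then the turn, a rotation vector about the tool's x, y, z in rad, then the opening, from -1 (shut) to 1 (fully open). A call has 1 to 10 rows; each row shifts and turns the commanded pose from where the row before left it, along the tool's axes as they then stand; what a row does not reach is not made up. A row lasts 1/10 s, in which the tool goes at most 50 mm and 8.59 degrees, less where a joint would pass 70% of its speed; a pose out of reach is approached as far as the arm can. A call is refused whole if a number of a shift passes 5 or a number of a turn 0.15, either way. A call with a gripper value outside its range is refused whole. The fingers move at their own pace and stop on an object; the grip force is fixed at half the most. Time passes only in rows, so rows that do not move let the fingers close. It gives the time, the measured TCP pose, the force, the opening and the grip force at its end, in the units of the state.
- sensors.state(): the state, without advancing time (a new reading comes with each control period).
- viewer.read_camera(name): name is "scene" or "top" or "wrist"; returns a dict with "img" (400x640x3 uint8, blue, green, red), "mtx" (3x3 intrinsics, pixels), "R" (3x3) and "t" (3): a world point X has camera coordinates R X + t. Camera axes: x right, y down, z forward; pixel columns grow to the right and rows downward; lengths in m; the calibration is good to about 2 mm. A picture is of the moment at which its call begins. There is no depth.
- robot.sign_off(): hands the job in; it is judged then, once.
Trained networks look in the newest picture that a camera, given by its name, has taken for a name from the list of things; names that differ only in an ending like _2 or _b are one class to them, and where a whole thing is asked for, a point or a joint stands for the part that bears it (a point fixed in the world has none). Each returns a list of dicts, best first, with "confidence" (0 to 1); they miss things now and then, are a little off and sometimes report something else, mostly with a low value. They report only what shows in the picture. A call takes as long as a camera call.
- spot_in(query, camera): "xyz" ([x, y, z] in m, in the coordinates of the camera as it stood for that picture, good to about 4 mm: the middle of the surface that is visible of it).
- trace(query, camera): "pixels" (400x640 bool, what is visible of it).
- mark_of(query, camera): "xyz" ([x, y, z] in m, in the coordinates of the camera as it stood for that picture, good to about 4 mm: a listed point, or the origin of a listed thing).
The state is a dict: "time_s": time; "q": joint angles; "joint_velocities": joint speeds; "joint_efforts": joint torques, N m; "ee_pos": TCP position; "tool_rot": TCP orientation; "wrist_force": force on the tool from outside, world axes, zero at the start; "torque": the same for the moment, N m; "gripper_width": finger opening in m; "grip_force": force on a finger pad.
Only numpy, scipy, OpenCV 4.12 (cv2) and the standard library are available. Lean on these libraries where they do the work, as an engineer would, in place of code of your own. Each camera call takes 0.05 s, during which the arm holds its last target. There are 200 camera calls.

## Working session

There is one attempt and no reset: what is moved stays moved. The work goes in short steps, Python scripts to look and compute and a tool call to move; the robot and the scene stay as the last step left them, time stands still between calls to the robot, and variables do not carry over. Pictures are saved under pics/ and viewed, at most 10 in all, crops included, and the job is handed in when it is done.

Besides the shell and the picture viewer there is one more tool, called after "Call:" as name([rows], argument=value, ...), one row to a line, values as JSON. move_arm: Moves the arm, as the interface text tells. Its arguments: {"type":"object","properties":{"commands":{"type":"array"}},"required":["commands"]}

```bash
mkdir -p pics; cat > h.py <<'E'
import numpy as np, cv2
from rig import sensors, viewer, robot, spot_in, trace, mark_of
from scipy.spatial.transform import Rotation as Ro
np.set_printoptions(precision=3,suppress=True)
def look(names,cam,save=None):
    c=viewer.read_camera(cam)
    if save: cv2.imwrite(f'pics/{save}.png',c['img'])
    for n in names:
        for d in mark_of(n,cam)[:1]:
            x=np.array(d['xyz']); p=c['mtx']@x
            print(cam,n,round(d['confidence'],2),c['R'].T@(x-c['t']),(p[:2]/p[2]).astype(int))
E
python3 - <<'E'
from h import *
N="case lid_hinge lid_front latch_left_pivot latch_left_tip latch_right_pivot latch_right_tip screwdriver tape tape_measure screw_box bulb_box disc_stack spray_can".split()
look(N,'scene','s1'); look(N,'top','t1')
s=sensors.state(); print(s['ee_pos'],s['tool_rot'],s['time_s'],s['gripper_width'])
print(Ro.from_rotvec(s['tool_rot']).as_matrix())
E
```

```text
scene case 0.6 [ 0.591 -0.034  0.003] [309 210]
scene lid_hinge 0.81 [ 0.701 -0.031  0.046] [277 203]
scene lid_front 0.86 [ 0.597 -0.033  0.237] [304 162]
scene latch_left_pivot 0.65 [0.585 0.065 0.239] [307 184]
scene latch_left_tip 0.52 [0.567 0.062 0.272] [313 175]
scene latch_right_pivot 0.67 [ 0.6   -0.136  0.241] [304 140]
scene latch_right_tip 0.64 [ 0.583 -0.134  0.272] [309 133]
scene screwdriver 0.8 [0.572 0.18  0.002] [313 261]
scene tape 0.65 [ 0.611 -0.26   0.002] [305 167]
scene tape_measure 0.5 [ 0.377 -0.038  0.   ] [368 210]
scene screw_box 0.89 [ 0.632  0.461 -0.001] [289 349]
scene bulb_box 0.65 [ 0.504 -0.464 -0.001] [331 135]
scene disc_stack 0.59 [ 0.645 -0.444 -0.001] [299 138]
scene spray_can 0.58 [0.498 0.443 0.   ] [338 342]
top case 0.88 [ 0.585 -0.035  0.001] [344 182]
top lid_hinge 0.92 [ 0.699 -0.028  0.04 ] [343 138]
top lid_front 0.76 [ 0.607 -0.034  0.234] [348 158]
top latch_left_pivot 0.8 [0.584 0.066 0.236] [302 167]
top latch_left_tip 0.52 [0.566 0.064 0.264] [302 173]
top latch_right_pivot 0.79 [ 0.599 -0.126  0.24 ] [391 162]
top latch_right_tip 0.73 [ 0.578 -0.136  0.269] [397 169]
top screwdriver 0.59 [0.589 0.068 0.235] [302 165]
top tape 0.66 [ 0.607 -0.253 -0.003] [422 176]
top tape_measure 0.75 [ 0.588 -0.036 -0.   ] [344 181]
top bulb_box 0.93 [ 0.503 -0.462 -0.008] [497 216]
top disc_stack 0.78 [ 0.639 -0.44  -0.001] [489 167]
top spray_can 0.72 [0.498 0.444 0.003] [171 209]
[ 0.219 -0.559  0.231] [-3.087 -0.584  0.   ] 1.5 0.08539084855198448
[[ 0.931  0.365 -0.   ]
 [ 0.365 -0.931  0.   ]
 [ 0.    -0.    -1.   ]]
```

View pics/s1.png

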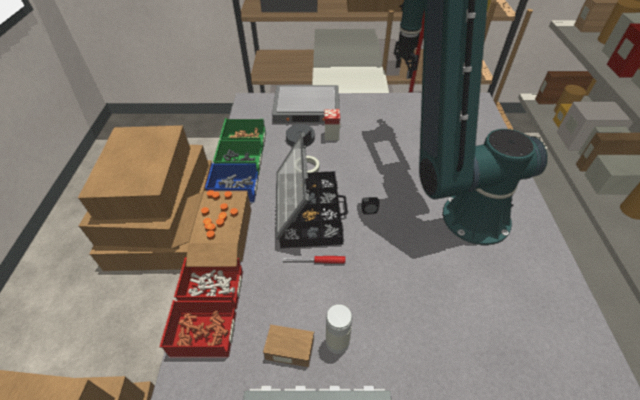

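View pics/t1.png

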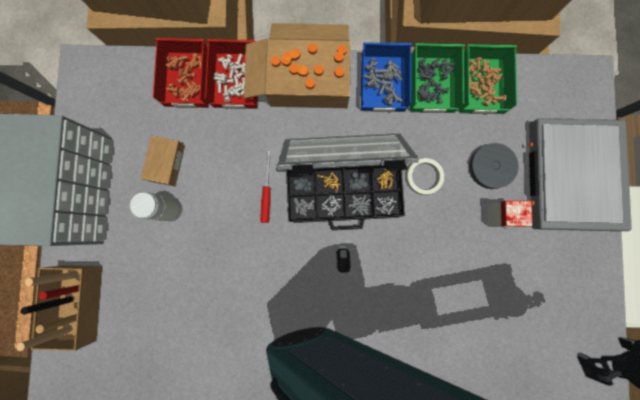

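The lid stands at about 60° (front edge around (304,162) in the scene view and (348,158) in the top view). Both latches stick out in the lid's plane. The tape measure is in front of the case at (343,260) in the top view. The network's "screwdriver" and "tape_measure" marks in the top view are wrong; the scene-camera ones fit.

I'll raise the hand, shut the fingers, align with the case and go behind the lid.

Call:
move_arm([
  [0, 0, -3, 0, 0, 0.1, -1],
  [0, 0, -3, 0, 0, 0.1, -1],
  [0, 0, -3, 0, 0, 0.1, -1],
  [0, 0, -3, 0, 0, 0, -1],
  [3.5, -3.5, 0, 0, 0, 0, -1],
  [3.5, -3.5, 0, 0, 0, 0, -1],
  [3.5, -3.5, 0, 0, 0, 0, -1],
  [3.5, -3.5, 0, 0, 0, 0, -1],
  [3.5, -3.5, 0, 0, 0, 0, -1],
  [3.5, -3.5, 0, 0, 0, 0, -1],
])

```text
time_s: 2.5
ee_pos: [0.414, -0.332, 0.3515]
tool_rot: [3.139, 0.115, 0.001]
wrist_force: [0.0, -1.0, -1.0]
gripper_width: -0.0
grip_force: 0.0
```

Call:
move_arm([
  [3.5, -3.5, 0, 0, 0, 0, -1],
  [3.5, -3.5, 0, 0, 0, 0, -1],
  [3.5, -3.5, 0, 0, 0, 0, -1],
  [3.5, -3.5, 0, 0, 0, 0, -1],
  [3.5, -3.5, 0, 0, 0, 0, -1],
  [3.5, -3.5, 0, 0, 0, 0, -1],
  [3.5, -3.5, 0, 0, 0, 0, -1],
  [3.5, -3.5, 0, 0, 0, 0, -1],
  [0, 0, 0, 0, 0, 0, -1],
  [0, 0, 0, 0, 0, 0, -1],
])

```text
time_s: 3.5
ee_pos: [0.6719, -0.0327, 0.3506]
tool_rot: [3.139, 0.119, -0.002]
wrist_force: [-0.0, -0.7, -0.1]
gripper_width: 0.0003
grip_force: 0.0
```

Call:
move_arm([
  [0, 0, 3, 0, 0, 0, -1],
  [0, 0, 3, 0, 0, 0, -1],
  [0, 0, 3, 0, 0, 0, -1],
  [0, 0, 3, 0, 0, 0, -1],
  [0, 0, 1.5, 0, 0, 0, -1],
  [-1.5, 0, 0, 0, 0, 0, -1],
  [-1.5, 0, 0, 0, 0, 0, -1],
  [-1.5, 0, 0, 0, 0, 0, -1],
  [-1.5, 0, 0.5, 0, 0, 0, -1],
  [0, 0, 0, 0, 0, 0, -1],
])

```text
time_s: 4.5
ee_pos: [0.6101, -0.0392, 0.212]
tool_rot: [3.139, 0.114, -0.001]
wrist_force: [-0.2, 0.0, -0.8]
gripper_width: 0.0001
grip_force: 0.0
```

Call:
move_arm([
  [-1, 0, 0.6, 0, 0, 0, -1],
  [-1, 0, 0.7, 0, 0, 0, -1],
  [-1, 0, 0.8, 0, 0, 0, -1],
])

```text
time_s: 4.8
ee_pos: [0.5826, -0.0412, 0.191]
tool_rot: [3.138, 0.116, 0.004]
wrist_force: [2.9, -1.3, 2.1]
gripper_width: 0.0
grip_force: 1.0
```

```bash
python3 - <<'E'
from h import *
print(sensors.state()['wrist_force'])
look(["lid_hinge","lid_front","latch_left_tip","latch_right_tip"],'scene','s2'); look(["lid_hinge","lid_front"],'top')
a=cv2.imread('pics/s2.png')[90:270,230:430]; cv2.imwrite('pics/s2c.png',cv2.resize(a,None,fx=3,fy=3))
E
```

```text
[ 2.906 -1.294  2.096]
scene lid_hinge 0.88 [ 0.7   -0.03   0.046] [277 203]
scene lid_front 0.85 [ 0.556 -0.04   0.211] [317 167]
scene latch_left_tip 0.63 [0.515 0.057 0.233] [331 184]
scene latch_right_tip 0.41 [ 0.532 -0.139  0.234] [325 141]
top lid_front 0.81 [ 0.559 -0.037  0.203] [348 182]
```

View pics/s2c.png

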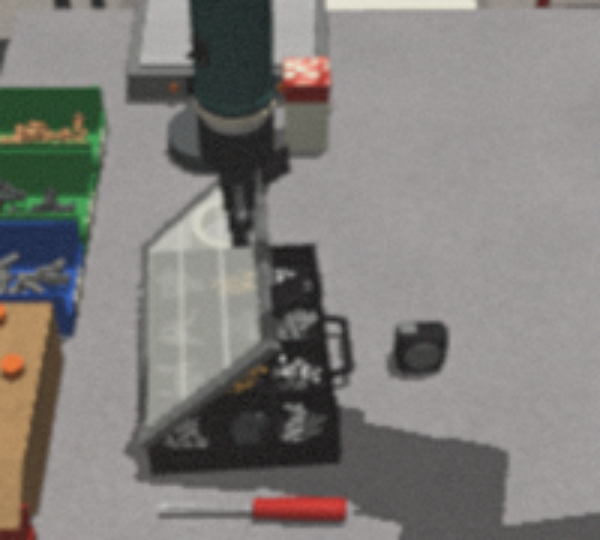

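The finger is on the outer face near the front edge (about pixel 240,240 in the crop). The lid has come down to about 0.85 rad and the case has not moved. I'll follow the arc down.

Call:
move_arm([
  [-1.3, 0, 1.3, 0, 0, 0, -1],
  [-1.2, 0, 1.5, 0, 0, 0, -1],
  [-1.0, 0, 1.6, 0, 0, 0, -1],
  [-1.0, 0, 1.6, 0, 0, 0, -1],
  [-0.7, 0, 1.8, 0, 0, 0, -1],
  [-0.6, 0, 1.8, 0, 0, 0, -1],
])

```text
time_s: 5.8
ee_pos: [0.5244, -0.0448, 0.0942]
tool_rot: [3.139, 0.116, 0.002]
wrist_force: [1.6, -0.6, 1.0]
gripper_width: 0.0001
grip_force: 0.7
```

Call:
move_arm([
  [-0.4, 0, 1.2, 0, 0, 0, -1],
  [-0.2, 0, 1.2, 0, 0, 0, -1],
  [0, 0, 0.8, 0, 0, 0, -1],
  [0, 0, 0.4, 0, 0, 0, -1],
  [0, 0, 0.2, 0, 0, 0, -1],
])

```text
time_s: 6.3
ee_pos: [0.5179, -0.045, 0.0568]
tool_rot: [-3.139, -0.116, 0.001]
wrist_force: [-7.5, 0.8, 26.8]
gripper_width: 0.0003
grip_force: 13.4
```

Call:
move_arm([
  [0, 0, 0, 0, 0, 0, -1],
  [0, 0, 0, 0, 0, 0, -1],
  [0, 0, -2, 0, 0, 0, -1],
  [0, 0, -3, 0, 0, 0, -1],
  [0, 0, -3, 0, 0, 0, -1],
  [0, 0, -3, 0, 0, 0, -1],
  [0, 0, -3, 0, 0, 0, -1],
  [0, 0, 0, 0, 0, 0, -1],
])

```text
time_s: 7.1
ee_pos: [0.5216, -0.0457, 0.201]
tool_rot: [3.137, 0.116, 0.014]
wrist_force: [0.6, -0.1, -0.5]
gripper_width: -0.0002
grip_force: 0.0
```

```bash
python3 - <<'E'
from h import *
N=["case","lid_hinge","lid_front","latch_left_pivot","latch_left_tip","latch_right_pivot","latch_right_tip"]
look(N,'scene','s3'); look(N,'top')
print(sensors.state()['ee_pos'])
a=cv2.imread('pics/s3.png')[120:280,250:400]; cv2.imwrite('pics/s3c.png',cv2.resize(a,None,fx=3.7,fy=3.7))
E
```

```text
scene case 0.59 [ 0.593 -0.036  0.002] [308 210]
scene lid_hinge 0.6 [ 0.698 -0.032  0.044] [278 203]
scene lid_front 0.91 [ 0.481 -0.041  0.059] [340 198]
scene latch_left_pivot 0.61 [0.47  0.056 0.05 ] [344 221]
scene latch_left_tip 0.69 [0.436 0.052 0.053] [354 220]
scene latch_right_pivot 0.68 [ 0.487 -0.14   0.055] [337 179]
scene latch_right_tip 0.64 [ 0.592 -0.033  0.006] [309 210]
top case 0.72 [ 0.586 -0.038 -0.002] [345 182]
top lid_front 0.96 [ 0.488 -0.041  0.058] [346 216]
top latch_left_pivot 0.46 [ 0.604 -0.256 -0.002] [423 177]
top latch_left_tip 0.53 [0.437 0.057 0.045] [309 235]
top latch_right_pivot 0.53 [ 0.484 -0.138  0.053] [383 218]
top latch_right_tip 0.47 [ 0.451 -0.144  0.052] [385 231]
[ 0.518 -0.045  0.196]
```

View pics/s3c.png

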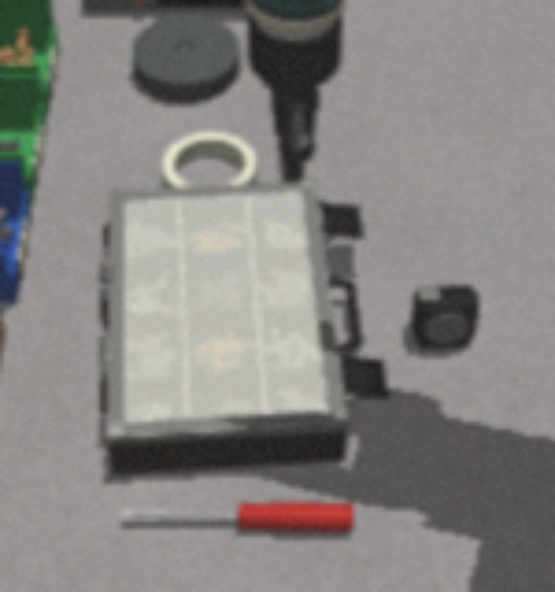

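The lid is shut, flush with the base. Both latches stick straight out (crop pixels about (342,220) and (365,378)) and the other goods have not moved. Left latch next.

Call:
move_arm([
  [-1.7, -2.6, 0, 0, 0, 0, -1],
  [-1.7, -2.6, 0, 0, 0, 0, -1],
  [-1.8, -2.7, 0, 0, 0, 0, -1],
  [-1.8, -2.7, 0, 0, 0, 0, -1],
  [0, 0, 3, 0, 0, 0, -1],
  [0, 0, 3, 0, 0, 0, -1],
  [0, 0, 3, 0, 0, 0, -1],
  [0, 0, 2, 0, 0, 0, -1],
  [0, 0, 0.5, 0, 0, 0, -1],
  [0, 0, 0, 0, 0, 0, -1],
])

```text
time_s: 8.9
ee_pos: [0.4401, 0.0555, 0.081]
tool_rot: [-3.139, -0.116, 0.002]
wrist_force: [1.2, 0.4, 0.1]
gripper_width: 0.0
grip_force: 0.0
```

Call:
move_arm([
  [0, 0, 1, 0, 0, 0, -1],
  [0, 0, 1, 0, 0, 0, -1],
  [0, 0, 1, 0, 0, 0, -1],
  [0, 0, 1, 0, 0, 0, -1],
  [0, 0, 1, 0, 0, 0, -1],
  [0, 0, 0.5, 0, 0, 0, -1],
])

```text
time_s: 9.5
ee_pos: [0.4396, 0.0555, 0.0252]
tool_rot: [-3.139, -0.116, 0.003]
wrist_force: [-1.1, -0.4, 0.7]
gripper_width: 0.0002
grip_force: 0.7
```

Call:
move_arm([
  [0.5, 0, 0.2, 0, 0, 0, -1],
  [0.5, 0, 0, 0, 0, 0, -1],
  [0.4, 0, 0, 0, 0, 0, -1],
  [0.2, 0, 0, 0, 0, 0, -1],
  [0.2, 0, 0, 0, 0, 0, -1],
  [0, 0, 0, 0, 0, 0, -1],
])

```text
time_s: 10.1
ee_pos: [0.4566, 0.0567, 0.0243]
tool_rot: [-3.139, -0.116, 0.005]
wrist_force: [-4.6, -0.9, 1.4]
gripper_width: -0.0
grip_force: 3.0
```

Call:
move_arm([
  [0.1, 0, 0, 0, 0, 0, -1],
  [0.1, 0, 0, 0, 0, 0, -1],
  [0, 0, 0, 0, 0, 0, -1],
])

```text
time_s: 10.4
ee_pos: [0.4565, 0.0567, 0.0243]
tool_rot: [3.139, 0.117, -0.01]
wrist_force: [-10.0, -3.2, 7.1]
gripper_width: 0.0
grip_force: 5.0
```

Call:
move_arm([
  [-1.5, 0, 0, 0, 0, 0, -1],
  [-1.5, 0, 0, 0, 0, 0, -1],
  [0, 0, -3, 0, 0, 0, -1],
  [0, 0, -3, 0, 0, 0, -1],
  [0, 0, -3, 0, 0, 0, -1],
  [0, 4, 0, 0, 0, 0, -1],
  [0, 4, 0, 0, 0, 0, -1],
  [0, 4, 0, 0, 0, 0, -1],
  [0.5, 4, 0, 0, 0, 0, -1],
  [0.5, 3.7, 0, 0, 0, 0, -1],
])

```text
time_s: 11.4
ee_pos: [0.4566, -0.1435, 0.1153]
tool_rot: [3.138, 0.115, 0.006]
wrist_force: [0.5, 0.2, 0.7]
gripper_width: -0.0
grip_force: 0.0
```

```bash
python3 - <<'E'
from h import *
N=["case","latch_left_pivot","latch_left_tip","latch_right_pivot","latch_right_tip"]
look(N,'scene','s4')
s=sensors.state(); print(s['ee_pos'],s['wrist_force'])
a=cv2.imread('pics/s4.png')[150:270,290:410]; cv2.imwrite('pics/s4c.png',cv2.resize(a,None,fx=4.5,fy=4.5))
E
```

```text
scene case 0.74 [ 0.59  -0.037  0.002] [309 210]
scene latch_left_pivot 0.51 [0.468 0.056 0.05 ] [344 222]
scene latch_left_tip 0.36 [0.467 0.053 0.019] [344 226]
scene latch_right_pivot 0.61 [ 0.486 -0.14   0.055] [338 179]
scene latch_right_tip 0.42 [ 0.452 -0.145  0.051] [347 179]
[ 0.455 -0.14   0.114] [-0.31   0.241 -0.145]
```

View pics/s4c.png

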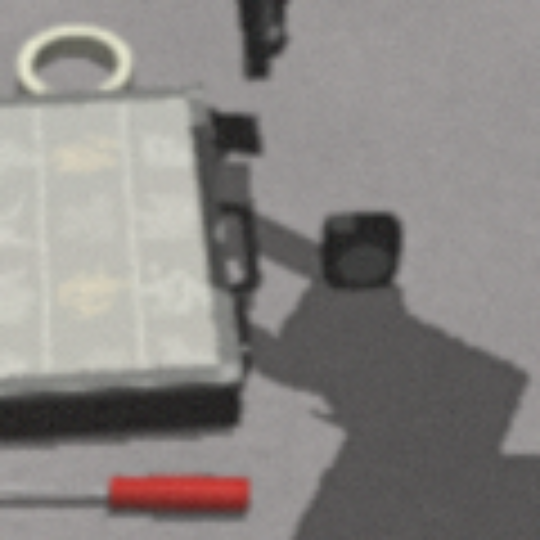

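The left latch lies flat: its tip is under its pivot at about (344,226), and nothing sticks out at crop (245,330). The right one is still out (crop 238,132), so I'll do the same there.

Call:
move_arm([
  [0, 0, 2, 0, 0, 0, -1],
  [0, 0, 2, 0, 0, 0, -1],
  [0, 0, 1, 0, 0, 0, -1],
  [0, 0, 1, 0, 0, 0, -1],
  [0, 0, 1, 0, 0, 0, -1],
  [0, 0, 1, 0, 0, 0, -1],
  [0, 0, 0.9, 0, 0, 0, -1],
  [0, 0, 0, 0, 0, 0, -1],
])

```text
time_s: 12.5
ee_pos: [0.4541, -0.1407, 0.0242]
tool_rot: [-3.138, -0.116, 0.003]
wrist_force: [-0.3, 0.3, -0.1]
gripper_width: 0.0003
grip_force: 0.0
```

Call:
move_arm([
  [0.5, 0, 0.2, 0, 0, 0, -1],
  [0.5, 0, 0, 0, 0, 0, -1],
  [0.3, 0, 0, 0, 0, 0, -1],
  [0.2, 0, 0, 0, 0, 0, -1],
  [0.1, 0, 0, 0, 0, 0, -1],
  [0, 0, 0, 0, 0, 0, -1],
])

```text
time_s: 13.1
ee_pos: [0.4711, -0.1398, 0.0234]
tool_rot: [-3.139, -0.116, -0.0]
wrist_force: [-1.9, -0.5, -0.2]
gripper_width: -0.0
grip_force: 0.8
```

Call:
move_arm([
  [0.2, 0, 0, 0, 0, 0, -1],
  [0.1, 0, 0, 0, 0, 0, -1],
  [0, 0, 0, 0, 0, 0, -1],
])

```text
time_s: 13.4
ee_pos: [0.4712, -0.1396, 0.0233]
tool_rot: [-3.139, -0.117, 0.007]
wrist_force: [-8.9, -5.3, 5.0]
gripper_width: -0.0002
grip_force: 5.2
```

Call:
move_arm([
  [-1.5, 0, 0, 0, 0, 0, -1],
  [-2, 0, 0, 0, 0, 0, -1],
  [0, 0, -3, 0, 0, 0, -1],
  [0, 0, -3, 0, 0, 0, -1],
  [0, 0, -3, 0, 0, 0, -1],
  [0, 0, -3, 0, 0, 0, -1],
  [0, 3, -3, 0, 0, 0, -1],
  [0, 3, -3, 0, 0, 0, -1],
  [0, 0, 0, 0, 0, 0, -1],
])

```text
time_s: 14.3
ee_pos: [0.4481, -0.2074, 0.2084]
tool_rot: [3.131, 0.113, 0.017]
wrist_force: [0.3, -0.3, 0.0]
gripper_width: 0.0001
grip_force: 0.0
```

```bash
python3 - <<'E'
from h import *
N=["case","lid_front","latch_left_tip","latch_right_pivot","latch_right_tip"]
look(N,'scene','s5'); look(N,'top')
s=sensors.state(); print(s['ee_pos'],s['wrist_force'])
a=cv2.imread('pics/s5.png')[120:280,250:410]; cv2.imwrite('pics/s5c.png',cv2.resize(a,None,fx=3.7,fy=3.7))
E
```

```text
scene case 0.65 [ 0.59  -0.033  0.002] [309 210]
scene lid_front 0.65 [ 0.479 -0.046  0.059] [340 197]
scene latch_left_tip 0.37 [0.466 0.054 0.018] [345 227]
scene latch_right_pivot 0.64 [ 0.61  -0.26   0.001] [306 167]
scene latch_right_tip 0.5 [ 0.484 -0.142  0.021] [338 185]
top case 0.68 [ 0.586 -0.036  0.003] [344 182]
top lid_front 0.81 [ 0.488 -0.041  0.055] [346 216]
top latch_left_tip 0.64 [0.471 0.056 0.011] [310 222]
top latch_right_pivot 0.4 [ 0.489 -0.039  0.054] [345 216]
top latch_right_tip 0.61 [ 0.48  -0.144  0.015] [383 221]
[ 0.443 -0.202  0.203] [ 0.01   0.471 -0.397]
```

View pics/s5c.png

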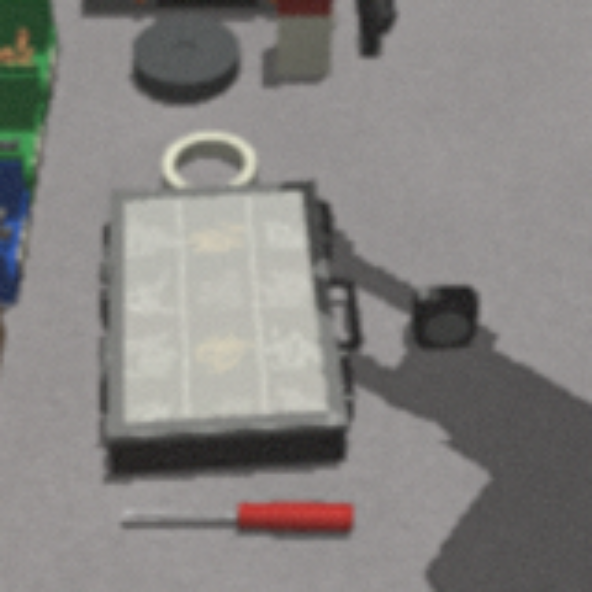

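The lid is shut and both latches lie flat against the front (crop pixels about (325,215) and (347,380)). The case and the other goods are where they were, and the hand is clear.

```bash
python3 -c "
from rig import robot
print(robot.sign_off())"
```

```text
the job is handed in; nothing more can be done
None
```

The case is shut with both latches flat against the front, the other goods were left in place, the hand is clear, and the job was handed in after about 14 s of robot time; no verdict was returned.

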